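# Hold a mirror so the home camera sees its own pairing mark

### The arm

A 6-joint arm with a two-finger parallel gripper is mounted at the origin on the work surface. World frame = base frame: x ahead of the robot, y to its left, z up, the work surface at z = 0. Lengths are in m, angles in rad, forces in N, time in s.
With the tool pointing down it reaches from about 0.35 to 0.85 m from the base axis. Payload 8.1 kg.
Tool frame: the origin (TCP) lies at the very end of the fingers, on their centre line; the grasp point (between the pads) lies 19 mm behind it; z points along the fingers, y is the line along which they close (so a half turn about z gives the same grasp; the last joint's range is limited). The gripper opens to 93 mm and grips with 3 to 60 N. Pads are 15 mm wide; open, the fingers measure 128 mm over their backs; the gripper's body (75 mm by 188 mm) begins 65 mm behind the grasp point.
Start: joints at [-1.208, 0.13, 1.488, -0, 1.523, -0.085], TCP at [0.26, -0.541, 0.193] pointing down, gripper open.
Joint ranges: [-2.96, 2.96], [-0.89, 2.26], [0.02, 2.5], [-1.34, 4.48], [0, 2.73], [-2.66, 2.66]. Speed limits (rad/s): [2.39, 2.39, 2.79, 3.14, 3.14, 3.14].

### API

Orientations are given as a rotation vector (axis times angle).
In Python, from plant import robot gives the robot as it stands. The module is installed in compiled form; this text tells all that it offers.
- The arm moves only by the tool play_rows, never from a script. Its argument "increments" is text: rows parted by semicolons, each of 5 numbers parted by spaces: the shift along the tool's x, y, z in mm, then the turn about the tool's z in degrees, then the closure, from -1 (fully open) to 1 (shut). In form: dx dy dz yaw claw; .... A call has 1 to 20 rows; each row is the pose to reach, as a shift and turn from the pose commanded when the call began, along the tool's axes at that moment; what a row does not reach only later rows make up. A row lasts 1/10 s, in which the tool goes at most 50 mm and 8.59 degrees, less where a joint would pass 70% of its speed; a pose out of reach is approached as far as the arm can. A call with a gripper value outside its range is refused whole. The fingers move at their own pace and stop on an object; "force" is the grip in N (left out, the last holds). Time passes only in rows, so rows that repeat a pose let the fingers close. It gives the time, the measured TCP pose, the force, the opening and the grip force at its end, in the units of the state.
- robot.read_state(): the state, without advancing time (a new reading comes with each control period).
- robot.read_camera(name): name is "scene" or "side" or "wrist"; returns the picture (400x640x3 uint8, blue, green, red); there is no depth.
- robot.calibration(name): a dict with "vertical_fov" (degrees; the focal length in pixels is half the picture's height over the tangent of half this angle, whatever the lens; pixels are square), "cx", "cy" (the principal point, pixels), "rvec" (rotation vector, rad) and "tvec" (3), from world to camera coordinates, as OpenCV has them. Camera axes: x right, y down, z forward; pixel columns grow to the right and rows downward; lengths in m; the calibration is good to about 2 mm. A picture is of the moment at which its call begins: read the wrist's pose just before it. calibration takes no time and is no camera call; for the wrist camera it gives the pose at the moment of the call.
- robot.close_job(): hands the job in; it is judged then, once.
Trained networks look in the newest picture that a camera, given by its name, has taken for a name from the list of things; names that differ only in an ending like _2 or _b are one class to them, and where a whole thing is asked for, a point or a joint stands for the part that bears it (a point fixed in the world has none). Each returns a list of dicts, best first, with "conf" (0 to 1); they miss things now and then, are a little off and sometimes report something else, mostly with a low value. They report only what shows in the picture. A call takes as long as a camera call. They do not tell look-alikes from the thing itself.
- robot.recognise(camera, query): "centre" ([x, y, z] in m, in world coordinates, good to about 4 mm: the middle of the surface that is visible of it).
- robot.regions_of(camera, query): "pixels" (400x640 bool, what is visible of it).
- robot.landmark_of(camera, query): "centre" ([x, y, z] in m, in world coordinates, good to about 4 mm: a listed point, or the origin of a listed thing).
The state is a dict: "t": time; "q": joint angles; "dq": joint speeds; "joint_torque": joint torques, N m; "tool_pos": TCP position; "orientation": TCP orientation; "force": force on the tool from outside, world axes, zero at the start; "wrist_torque": the same for the moment, N m; "opening": finger opening in m; "gripper_force": force on a finger pad.
Only numpy, scipy, OpenCV 4.12 (cv2) and the standard library are available. Lean on these libraries where they do the work, as an engineer would, in place of code of your own. Each camera call takes 0.05 s, during which the arm holds its last target. There are 200 camera calls.

### The job

The home camera has to see the pairing mark on its own post, straight below its lens. Lift the hand mirror by its handle out of the slot in the slate tray, hold it up about 20 cm straight in front of the camera, half-way in height between lens and mark, and angle its glass squarely back at the post so that the lens sees the mark in it. Finish while still holding the mirror steady there in the gripper, touching neither the camera nor the tray with it, and leave the other things on the sideboard where they are.

Things in the scene. Friction and masses are not known exactly. Their poses are not given: they have to be found in the camera images.
- mirror_grip (a point): Loose hand mirror, 100 to 200 g, standing handle-up in the slot (3 degrees of play). Point: middle of the handle, an upright flat aluminium bar 14 mm thick (x), 22 mm wide (y), 96 mm tall. x = the way the glass faces, z = up along the handle. Below it the mirror plate: 8 mm thick (x), 80 mm wide (y), 90 mm tall, top edge 55 mm, bottom edge 145 mm below this point.
- mirror_face (a point): Middle of the mirror's glass (glass 72 mm wide, 82 mm tall, on one side of the plate only; the back is plain grey), 100 mm below the middle of the handle and 4.5 mm in front of its middle plane. x points straight out of the glass, y sideways, z up towards the handle.
- tray: Fixed slate tray, 200 x 250 mm, rim 14 mm high. Origin: on the sideboard under the middle of the slot in its mirror rest, a slate block 36 x 100 mm. The slot runs along y, 9.6 mm wide, 84 mm long, floor 12 mm and mouth 42 mm above the sideboard; the mirror pulls straight up out of it. 125 mm towards -y a steel clip bar pins a flat black remote (28 mm high).
- camera: Fixed white home camera: round foot 96 mm across, square post, round camera head 68 mm across, 234 mm tall in all. Origin at the centre of the foot's underside, z up. The camera looks level along its own -x; lens and mark are both 30 mm in front of the origin (x = -30 mm).
- camera_lens (a point): Front centre of the camera's lens, 200 mm above the sideboard. Axes as the camera's (it looks along -x).
- camera_mark (a point): Centre of the pairing mark, a white plate 44 mm square with a black square ring and a dot, on the post straight below the lens, facing the same way, 80 mm above the sideboard.
- camera_mid (a point): Point half-way between lens and mark, 140 mm above the sideboard, in the same plane as both. Axes as the camera's (it looks along -x). A mirror at this height, upright and with its glass pointing straight at this point, shows the mark to the lens.
- speaker_remote: Bystander: white speaker remote, 135 x 36 x 16 mm, lying flat; origin under its centre. Leave it alone.
- coaster: Bystander: round glass coaster with a cork bottom, 96 mm across, 10 mm thick; origin under its centre. Leave it alone.
- carabiner: Bystander: small steel carabiner key holder, about 90 x 28 mm, 8 mm thick, lying flat; origin under its centre. Leave it alone.
- candle: Bystander: lidded candle jar, 72 mm across, 85 mm tall; origin under its centre. Leave it alone.
- bowl: Bystander: white ceramic bowl, 130 mm across, 45 mm tall; origin under its centre. Leave it alone.
There are look-alikes about, which are no part of the job. What is meant by the part that bears mirror_grip is not pink, and is the larger of those in its own colour.

How it is judged:
On the way:
1. the mirror is lifted out of the slot in the grip (contact force between the fingers and mirror above 0.5 N and contact force between mirror and tray below 0.1 N and z of mirror_grip in the frame of tray above 0.192 m), for 0.2 s.
At the end, for the whole second after the job is handed in: The gripper holds the mirror still, clear of tray and camera, its glass centre 13 to 32 cm in front of the lens and within 8 cm of straight ahead; the point half-way between lens and mark lies within 32 mm sideways and 36 mm up or down of the line straight out of the glass centre (contact force between the fingers and mirror above 0.5 N and contact force between mirror and tray below 0.1 N and contact force between mirror and camera below 0.1 N and height (world z) of mirror_face above 0.08 m and y of camera_mid in the frame of mirror_face between -0.032 and 0.032 m and z of camera_mid in the frame of mirror_face between -0.036 and 0.036 m and x of camera_mid in the frame of mirror_face above 0.13 m and x of mirror_face in the frame of camera_mid between -0.32 and -0.13 m and y of mirror_face in the frame of camera_mid between -0.08 and 0.08 m and linear speed of mirror below 0.03 m/s and angular speed of mirror below 0.2 rad/s); the arm keeps its last pose, push and grip.
It fails at once if the mirror or the arm strikes the camera (contact force between any of the arm, the fingers, mirror and camera above 2 N).
It fails at once if a bystander is shifted more than 2 cm (distance of any of speaker_remote, coaster, carabiner, candle, bowl from where it was at the start of the episode above 0.02 m).
It also fails if it takes over 35 s, if anything falls off the work surface, if the arm or the gripper's body presses on something with over 40 N, if the wrist force passes 120 N, or if a joint passes its speed limit or range.

## Working session

There is one attempt and no reset: what is moved stays moved. The work goes in short steps, Python scripts to look and compute and a tool call to move; the robot and the scene stay as the last step left them, time stands still between calls to the robot, and variables do not carry over. Pictures are saved under pics/ and viewed, at most 10 in all, crops included, and the job is handed in when it is done.

Besides the shell and the picture viewer there is one more tool, called after ">>>" by a JSON object that holds its "op" and its "data". play_rows: Moves the arm, as the interface text tells. Its arguments: {"type":"object","properties":{"increments":{"type":"string"},"force":{"type":"number"}},"required":["increments"]}

```bash
mkdir -p pics; cat > h.py <<'E'
import numpy as np, cv2
from plant import robot
from scipy.spatial.transform import Rotation as R
def snap(cam,name):
    im=robot.read_camera(cam); cv2.imwrite('pics/'+name+'.png',im); return im
def proj(cam,P):
    c=robot.calibration(cam); f=200/np.tan(np.radians(c['vertical_fov'])/2)
    K=np.array([[f,0,c['cx']],[0,f,c['cy']],[0,0,1.]])
    return cv2.projectPoints(np.array(P,float).reshape(-1,1,3),np.array(c['rvec'],float),np.array(c['tvec'],float),K,None)[0].reshape(-1,2)
def ray(cam,uv):
    c=robot.calibration(cam); f=200/np.tan(np.radians(c['vertical_fov'])/2)
    M=R.from_rotvec(np.array(c['rvec'],float).ravel()).as_matrix(); t=np.array(c['tvec'],float).ravel()
    d=M.T@np.array([(uv[0]-c['cx'])/f,(uv[1]-c['cy'])/f,1]); return -M.T@t, d
def onz(cam,uv,z):
    o,d=ray(cam,uv); return o+d*(z-o[2])/d[2]
E
python3 - <<'E'
from h import *
np.set_printoptions(precision=3,suppress=True)
a=snap('scene','scene0'); b=snap('side','side0')
for cam in('scene','side'):
    print(cam,{k:np.round(v,3) for k,v in robot.calibration(cam).items()})
    for q in ['mirror_grip','mirror_face','tray','camera','camera_lens','camera_mark','camera_mid','candle','bowl','coaster','carabiner','speaker_remote']:
        for r in robot.landmark_of(cam,q): print(q,np.round(r['centre'],3),round(r['conf'],2),proj(cam,r['centre']).round()[0])
E
```

```text
scene {'vertical_fov': np.float64(49.707), 'cx': np.float64(318.686), 'cy': np.float64(201.892), 'rvec': array([ 1.979,  1.795, -0.533]), 'tvec': array([-0.037, -0.356,  1.534])}
mirror_grip [ 0.483 -0.201  0.159] 0.89 [246. 194.]
mirror_grip [ 0.29  -0.381  0.145] 0.79 [183. 146.]
mirror_grip [ 0.276 -0.253  0.101] 0.62 [231. 149.]
mirror_face [ 0.281 -0.382  0.044] 0.83 [192. 165.]
mirror_face [ 0.487 -0.201  0.055] 0.69 [251. 216.]
mirror_face [0.579 0.333 0.14 ] 0.45 [453. 211.]
tray [ 0.479 -0.2   -0.002] 0.81 [254. 223.]
camera [ 0.582  0.363 -0.001] 0.89 [452. 237.]
camera_lens [0.576 0.333 0.202] 0.91 [460. 197.]
camera_mark [0.576 0.34  0.081] 0.87 [450. 222.]
camera_mid [0.576 0.334 0.143] 0.71 [454. 210.]
candle [ 0.769 -0.09  -0.001] 0.72 [299. 316.]
bowl [ 0.768  0.089 -0.   ] 0.64 [367. 309.]
coaster [0.437 0.087 0.002] 0.57 [349. 202.]
carabiner [ 0.476 -0.202 -0.   ] 0.65 [253. 222.]
carabiner [ 0.522  0.001 -0.003] 0.5 [324. 230.]
speaker_remote [0.594 0.087 0.005] 0.9 [357. 248.]
side {'vertical_fov': np.float64(53.742), 'cx': np.float64(328.146), 'cy': np.float64(2
[... 321 characters left out ...]
   0.03 ] 0.69 [434. 200.]
mirror_face [ 0.487 -0.199  0.059] 0.57 [367. 180.]
tray [ 0.48  -0.203  0.001] 0.84 [368. 192.]
tray [ 0.772  0.088 -0.002] 0.53 [242. 219.]
camera [0.581 0.364 0.005] 0.78 [233. 320.]
camera_lens [0.573 0.337 0.202] 0.56 [227. 274.]
camera_lens [0.583 0.364 0.007] 0.18 [232. 320.]
camera_mark [0.572 0.334 0.079] 0.91 [238. 299.]
camera_mid [0.575 0.337 0.143] 0.86 [231. 287.]
camera_mid [ 0.486 -0.202  0.156] 0.72 [370. 157.]
candle [ 0.773 -0.092  0.001] 0.72 [275. 182.]
bowl [ 0.77   0.085 -0.003] 0.67 [243. 219.]
coaster [0.436 0.084 0.002] 0.98 [337. 263.]
carabiner [ 0.52   0.006 -0.002] 0.64 [325. 233.]
speaker_remote [ 0.59   0.088 -0.003] 0.66 [291. 243.]
```

View pics/scene0.png

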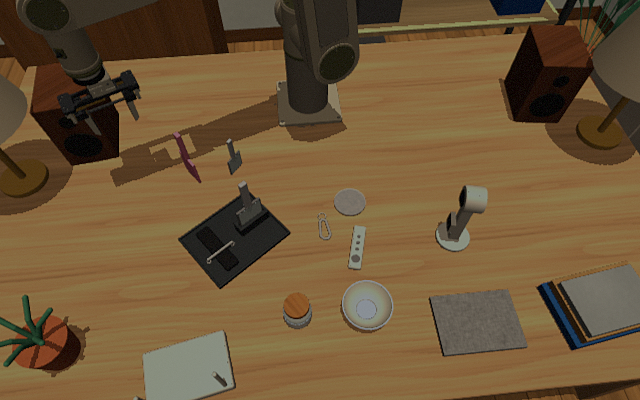

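View pics/side0.png

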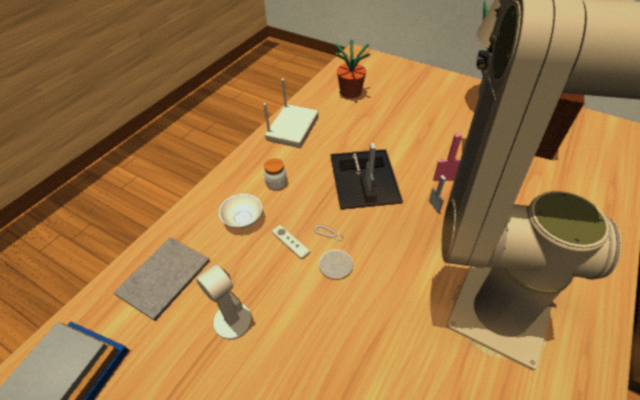

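The scene picture shows three handle-like things: a pink mirror at (183,146), a small grey one at (231,149), and a grey one in the tray slot at (246,194). The tray one fits because it isn't pink, it's the larger of the two greys, and it stands in the slot. I'll confirm it in a crop and get the tray and camera yaw.

```bash
python3 - <<'E'
from h import *
a=cv2.imread('pics/scene0.png'); b=cv2.imread('pics/side0.png')
c1=cv2.resize(a[125:290,170:300],None,fx=3,fy=3,interpolation=cv2.INTER_CUBIC)
c2=cv2.resize(b[130:214,320:470],None,fx=2.6,fy=2.6,interpolation=cv2.INTER_CUBIC)
o=np.zeros((495,390+390,3),np.uint8); o[:,:390]=c1; o[:c2.shape[0],390:390+c2.shape[1]]=c2
c3=cv2.resize(a[170:255,430:495],None,fx=3,fy=3); o[225:480,400:595]=c3
cv2.imwrite('pics/crop1.png',o)
# tray outline
for cam,im in (('scene',a),('side',b)):
  robot.read_camera(cam)
  for r in robot.regions_of(cam,'tray')[:1]:
    m=r['pixels'].astype(np.uint8); print(cam,r['conf'],m.sum())
    h=cv2.convexHull(cv2.findContours(m,0,2)[0][0])
    p=cv2.approxPolyDP(h,6,True).reshape(-1,2)
    for uv in p: print(uv,onz(cam,uv,0.014).round(3))
  L=[];
  for i in range(4):
    robot.read_camera(cam)
    L.append([ (robot.landmark_of(cam,q) or [{'centre':[np.nan]*3}])[0]['centre'] for q in ('camera','camera_lens','camera_mark','camera_mid')])
  print(np.nanmedian(L,0).round(4))
E
```

```text
scene 0.6 5105
[239 195] [ 0.386 -0.242  0.014]
[263 206] [ 0.432 -0.171  0.014]
[288 233] [ 0.531 -0.102  0.014]
[218 287] [ 0.675 -0.297  0.014]
[179 238] [ 0.516 -0.411  0.014]
[[ 0.5851  0.3644 -0.0023]
 [ 0.5776  0.3342  0.2024]
 [ 0.5737  0.3388  0.0796]
 [ 0.5758  0.332   0.1405]]
side 0.84 3189
[386 149] [ 0.513 -0.412  0.014]
[402 202] [ 0.365 -0.209  0.014]
[341 208] [ 0.52  -0.092  0.014]
[330 155] [ 0.671 -0.286  0.014]
[[0.5802 0.365  0.004 ]
 [0.5726 0.3366 0.2028]
 [0.5728 0.3338 0.0796]
 [0.5764 0.3363 0.1422]]
```

View pics/crop1.png

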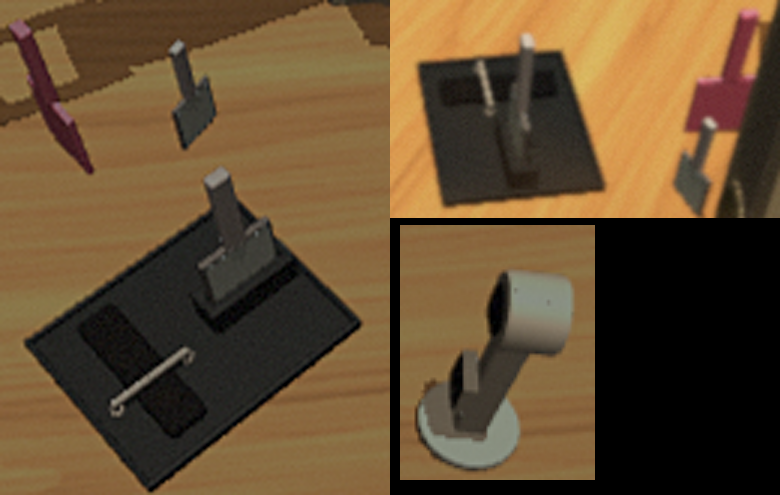

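The crop confirms it: the tray mirror (crop (230,240)) is the larger grey one, the small grey one stands loose at (195,95), and the other is pink. I still need to know which side is glass, so I'll check the wrist geometry.

```bash
python3 - <<'E'
from h import *
s=robot.read_state(); print(s['t'],s['tool_pos'],s['orientation'],s['q'],s['force'],s['opening'])
M=R.from_rotvec(s['orientation']).as_matrix(); print(M.round(3))
snap('wrist','w0')
for cam in('wrist','side','scene'):
  o,d=ray(cam,(320,200)); print(cam,o.round(3),(d/np.linalg.norm(d)).round(3), robot.calibration(cam)['vertical_fov'])
o,d=ray('wrist',(320,200)); print('cam in tool',(M.T@(o-s['tool_pos'])).round(3),(M.T@d).round(3))
E
```

```text
3.5 [ 0.25981799 -0.54084234  0.19251372] [-3.06317145e+00 -6.97521635e-01 -2.36168110e-05] [-1.20840145e+00  1.30430191e-01  1.48820627e+00  1.59785755e-05
  1.52296178e+00 -8.53948590e-02] [-0.18286668  0.25450149  0.0452842 ] 0.0929785403590605
[[ 0.901  0.433  0.   ]
 [ 0.433 -0.901  0.   ]
 [ 0.    -0.    -1.   ]]
wrist [ 0.321 -0.511  0.383] [-0.226 -0.125 -0.966] 66.54343324981116
side [0.15  0.608 0.961] [ 0.354 -0.554 -0.754] 53.74188401761649
scene [ 1.129 -0.067  1.097] [-0.542  0.051 -0.839] 49.70737786917016
cam in tool [ 0.068 -0.001 -0.191] [-0.258  0.015  0.966]
```

View pics/w0.png

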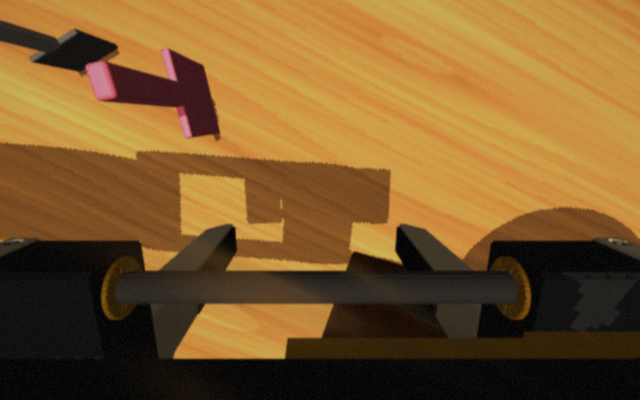

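The wrist view at the start shows only the look-alikes: the pink one at (170,90) and the small grey one at (75,45). Tray yaw comes out near 36.4°. Gripping across the thickness with tool x at 126.4° leaves joint 6 enough range whichever way the glass faces, so I'll hover over the tray mirror that way.

>>> {"op": "play_rows", "data": {"increments": "0 0 -50 0 -1; 0 0 -97 -8 -1; 348 -209 -97 -101 -1; 348 -209 -97 -101 -1; 348 -209 -97 -101 -1; 348 -209 -97 -101 -1; 348 -209 -97 -101 -1; 348 -209 -97 -101 -1; 348 -209 -97 -101 -1; 348 -209 -97 -101 -1; 348 -209 -97 -101 -1; 348 -209 -97 -101 -1; 348 -209 -97 -101 -1; 348 -209 -97 -101 -1; 348 -209 -97 -101 -1; 348 -209 -97 -101 -1; 348 -209 -97 -101 -1", "force": 30}}

```text
t: 5.25
tool_pos: [0.4829, -0.202, 0.2896]
orientation: [1.413, 2.806, 0.0]
force: [-0.0, 0.7, -0.7]
opening: 0.093
gripper_force: 0.0
```

```bash
python3 - <<'E'
from h import *
np.set_printoptions(precision=4,suppress=True)
s=robot.read_state(); print(s['t'],s['tool_pos'],s['q']); M=R.from_rotvec(s['orientation']).as_matrix(); print(M)
a=snap('wrist','w1')
for q in('mirror_grip','mirror_face'):
  for r in robot.landmark_of('wrist',q): print(q,r['centre'],r['conf'],proj('wrist',r['centre']), M.T@(r['centre']-s['tool_pos']))
b=snap('scene','s1')
for q in('mirror_grip','mirror_face'):
  for r in robot.landmark_of('scene',q): print(q,r['centre'],r['conf'],M.T@(r['centre']-s['tool_pos']))
E
```

```text
5.25 [ 0.4829 -0.202   0.2896] [-0.4941 -0.0973  1.5434  0.      1.6954 -1.1317]
[[-0.5953  0.8035  0.0001]
 [ 0.8035  0.5953 -0.    ]
 [-0.      0.     -1.    ]]
mirror_grip [0.4871, -0.2001, 0.157] 0.93 [[319.3336 184.6448]] [-0.001   0.0044  0.1326]
mirror_grip [0.2873, -0.3853, 0.1436] 0.86 [[ 83.7646 207.8229]] [-0.0309 -0.2663  0.146 ]
mirror_grip [0.2689, -0.2561, 0.1021] 0.58 [[143.5713 105.3188]] [ 0.0839 -0.2042  0.1875]
mirror_face [0.2872, -0.3789, 0.0444] 0.7 [[135.6525 185.1247]] [-0.0257 -0.2626  0.2452]
mirror_face [0.2718, -0.251, 0.0302] 0.56 [[174.8882 105.6951]] [ 0.0863 -0.1989  0.2594]
mirror_grip [0.2868, -0.3837, 0.1473] 0.89 [-0.0293 -0.2658  0.1423]
mirror_grip [0.4819, -0.2005, 0.1603] 0.68 [0.0018 0.     0.1293]
mirror_grip [0.4358, 0.0867, 0.004] 0.66 [0.26   0.134  0.2856]
mirror_grip [0.2747, -0.2548, 0.1017] 0.44 [ 0.0815 -0.1988  0.1879]
mirror_face [0.2826, -0.3823, 0.0478] 0.87 [-0.0256 -0.2683  0.2418]
mirror_face [0.4814, -0.1987, -0.0022] 0.73 [0.0035 0.0007 0.2918]
mirror_face [0.4852, -0.1999, 0.0547] 0.67 [0.0003 0.003  0.2349]
mirror_face [0.2726, -0.2507, 0.0306] 0.62 [ 0.0861 -0.198   0.259 ]
mirror_face [0.7686, 0.0903, 0.0035] 0.52 [0.0648 0.4035 0.2861]
```

View pics/w1.png

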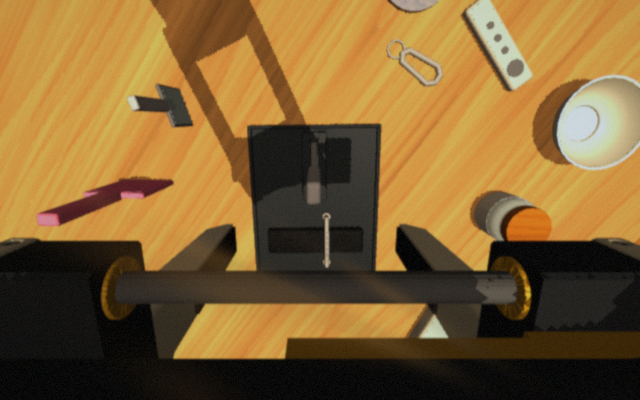

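In the wrist view the tray edges run vertical, at columns 248 and 380, so the yaw is right. The handle is at (315,180), within about 3 mm of centre. I'll descend and close.

>>> {"op": "play_rows", "data": {"increments": "0 3 50 0 -1; 0 3 100 0 -1; 0 3 130 0 -1; 0 3 142 0 -1; 0 3 142 0 -1; 0 3 142 0 1; 0 3 142 0 1; 0 3 142 0 1; 0 3 142 0 1; 0 3 142 0 1; 0 3 142 0 1; 0 3 142 0 1; 0 3 142 0 1; 0 3 142 0 1; 0 3 142 0 1", "force": 35}}

```text
t: 7.05
tool_pos: [0.4854, -0.2, 0.1475]
orientation: [-1.41, -2.807, -0.0]
force: [-0.1, 1.2, 0.3]
opening: 0.018
gripper_force: 0.0
```

>>> {"op": "play_rows", "data": {"increments": "0 0 0 0 1; 0 0 0 0 1; 0 0 0 0 1; 0 0 0 0 1; 0 0 0 0 1"}}

```text
t: 7.55
tool_pos: [0.4849, -0.2004, 0.1475]
orientation: [-1.41, -2.807, 0.001]
force: [-3.9, -3.7, 1.9]
opening: 0.0142
gripper_force: 34.9
```

Gripped: the opening reads 14.2 mm against the 14 mm handle. Now I'll lift straight up.

>>> {"op": "play_rows", "data": {"increments": "0 0 -10 0 1; 0 0 -30 0 1; 0 0 -55 0 1; 0 0 -80 0 1; 0 0 -105 0 1; 0 0 -120 0 1; 0 0 -120 0 1; 0 0 -120 0 1; 0 0 -120 0 1; 0 0 -120 0 1"}}

```text
t: 8.55
tool_pos: [0.4848, -0.1996, 0.2658]
orientation: [-1.409, -2.805, -0.0]
force: [-0.8, 0.3, -3.0]
opening: 0.0135
gripper_force: 35.0
```

```bash
python3 - <<'E'
from h import *
np.set_printoptions(precision=4,suppress=True)
s=robot.read_state(); print(s['t'],s['tool_pos'],s['opening'],s['gripper_force'],s['force'])
a=snap('scene','s2'); b=snap('side','d2')
p=proj('scene',np.array(s['tool_pos'])-[0,0,0.08])[0].astype(int); r=proj('side',np.array(s['tool_pos'])-[0,0,0.08])[0].astype(int); print(p,r)
f=lambda im,p:cv2.resize(im[p[1]-50:p[1]+50,p[0]-50:p[0]+50],(400,400),interpolation=cv2.INTER_CUBIC)
cv2.imwrite('pics/crop2.png',np.hstack([f(a,p),f(b,r)]))
for c in('scene','side'):
  for q in('mirror_grip','mirror_face'):
    for r in robot.landmark_of(c,q)[:2]: print(c,q,np.array(r['centre']),r['conf'])
E
```

```text
8.55 [ 0.4848 -0.1996  0.2658] 0.013452461664617596 34.99475955963135 [-0.7931  0.3109 -2.9746]
[244 188] [370 150]
scene mirror_grip [ 0.2904 -0.3856  0.1478] 0.66
scene mirror_grip [ 0.4872 -0.197   0.2811] 0.56
scene mirror_face [ 0.488  -0.1942  0.1741] 0.87
scene mirror_face [ 0.2797 -0.3829  0.0464] 0.67
side mirror_grip [ 0.4862 -0.2009  0.276 ] 0.82
side mirror_grip [ 0.2729 -0.2524  0.1035] 0.78
side mirror_face [ 0.2727 -0.249   0.0305] 0.9
side mirror_face [ 0.2805 -0.381   0.0426] 0.87
```

View pics/crop2.png

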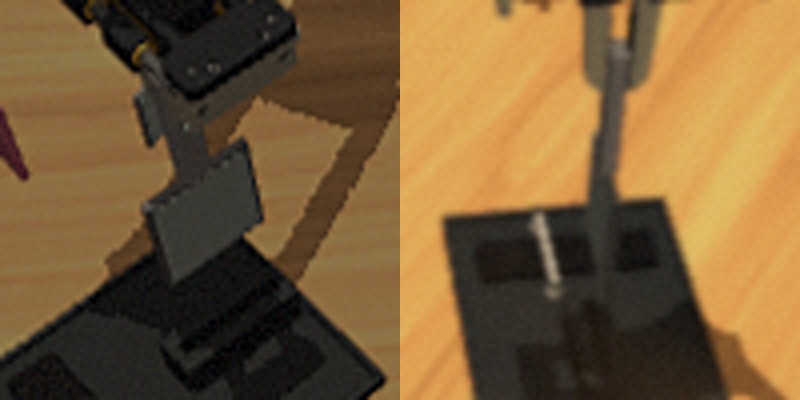

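In the crop, the mirror hangs free. The face towards the scene camera (left half, around (205,215)) is a plain-looking grey with a thin border, so I can't tell yet if it's the glass. I'll swing the other face towards the side camera on the way over and compare.

>>> {"op": "play_rows", "data": {"increments": "20 20 0 8 1; 50 45 0 16 1; 80 70 0 25 1; 105 92 0 34 1; 128 113 0 42 1; 128 113 0 51 1; 128 113 0 60 1; 128 113 0 68 1; 128 113 0 77 1; 128 113 0 85 1; 128 113 0 94 1; 128 113 0 102 1; 128 113 0 111 1; 128 113 0 119 1; 128 113 0 128 1; 128 113 0 135 1; 128 113 0 140 1; 128 113 0 140 1; 128 113 0 140 1"}}

```text
t: 10.75
tool_pos: [0.4996, -0.0298, 0.2676]
orientation: [-3.121, 0.361, -0.0]
force: [-0.0, 0.2, -1.5]
opening: 0.0137
gripper_force: 35.0
```

```bash
python3 - <<'E'
from h import *
np.set_printoptions(precision=4,suppress=True)
s=robot.read_state(); print(s['t'],s['tool_pos'],s['opening'],s['force'],s['q']); print(R.from_rotvec(s['orientation']).as_matrix())
b=snap('side','d3'); print([ (r['centre'],r['conf']) for r in robot.landmark_of('side','mirror_face')])
r=proj('side',np.array(s['tool_pos'])-[0,0,0.08])[0].astype(int); print(r)
A=cv2.imread('pics/s2.png')
f=lambda im,p:cv2.resize(im[p[1]-40:p[1]+40,p[0]-40:p[0]+40],(400,400),interpolation=cv2.INTER_CUBIC)
o=np.hstack([f(A,(244,188)),f(b,r)]); cv2.imwrite('pics/crop3.png',cv2.convertScaleAbs(o,alpha=1.6))
E
```

```text
10.75 [ 0.4996 -0.0298  0.2676] 0.01372721684133724 [-0.0122  0.2417 -1.4768] [-0.1621 -0.16    1.6404  0.      1.6612  1.6388]
[[ 0.9736 -0.2281  0.    ]
 [-0.2281 -0.9736  0.    ]
 [ 0.     -0.     -1.    ]]
[([0.4981, -0.0312, 0.1793], 0.89), ([0.2734, -0.2501, 0.0314], 0.86), ([0.2828, -0.3852, 0.0436], 0.65)]
[337 184]
```

View pics/crop3.png

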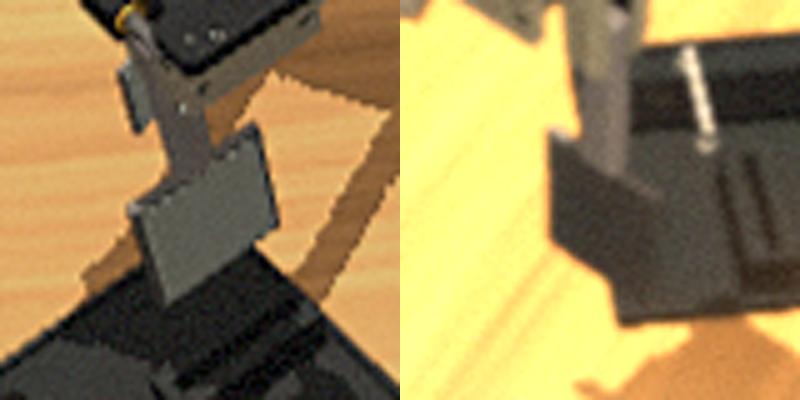

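The right half shows the other face, around (600,230): uniform dark with no border, so that is the plain back. The left face shows a lighter inset inside a darker frame, so that is the glass. It points along tool +y, so I'll turn it back round towards the camera, moving in on the way.

>>> {"op": "play_rows", "data": {"increments": "0 -5 0 -8 1; 0 -15 0 -16 1; 0 -25 0 -24 1; 0 -35 0 -32 1; 0 -45 0 -40 1; 0 -55 0 -48 1; 0 -65 0 -56 1; 0 -75 0 -64 1; 0 -85 0 -72 1; 0 -95 0 -80 1; 0 -105 0 -88 1; -4 -115 0 -96 1; -8 -125 0 -104 1; -12 -135 0 -112 1; -16 -145 5 -120 1; -16 -155 10 -128 1; -16 -163 15 -136 1; -16 -169 20 -144 1; -16 -169 25 -152 1; -16 -169 30 -160 1"}}

```text
t: 12.85
tool_pos: [0.5231, 0.1386, 0.2372]
orientation: [-0.889, -3.013, 0.0]
force: [0.7, -0.6, -2.2]
opening: 0.0139
gripper_force: 35.0
```

>>> {"op": "play_rows", "data": {"increments": "0 0 4 -8 1; 0 0 7 -14 1; 0 0 7 -18 1; 0 0 7 -18 1; 0 0 7 -18 1"}}

```text
t: 13.35
tool_pos: [0.5231, 0.1383, 0.2306]
orientation: [0.422, 3.113, 0.0]
force: [-0.4, -0.8, -2.6]
opening: 0.0141
gripper_force: 35.0
```

```bash
python3 - <<'E'
from h import *
np.set_printoptions(precision=4,suppress=True)
s=robot.read_state(); print(s['t'],s['tool_pos'],s['opening'],s['force'],s['q']); M=R.from_rotvec(s['orientation']).as_matrix(); print(M)
n=M[:,1]; mid=[];fc=[];gr=[]
for i in range(2):
  for c in('side','scene'):
    im=snap(c,f'{c}_f{i}')
    for q,L,lo in(('camera_mid',mid,None),('mirror_face',fc,None),('mirror_grip',gr,None)):
      for r in robot.landmark_of(c,q):
        p=np.array(r['centre'])
        if q=='camera_mid' and abs(p-[.575,.335,.14]).max()<.03 or q!='camera_mid' and np.hypot(*(p-s['tool_pos'])[:2])<.06: L.append(p); print(c,q,p,r['conf'])
b=cv2.imread('pics/side_f0.png'); a=cv2.imread('pics/scene_f0.png')
t=np.array(s['tool_pos'])-[0,0,.08]
def f(c,im):
  p=proj(c,t)[0].astype(int); print(c,p); return cv2.resize(im[p[1]-80:p[1]+80,max(p[0]-80,0):max(p[0]-80,0)+160],(400,400),interpolation=cv2.INTER_CUBIC)
cv2.imwrite('pics/crop4.png',np.hstack([f('side',b),f('scene',a)]))
E
```

```text
13.35 [0.5231 0.1383 0.2306] 0.01408505230798454 [-0.4136 -0.7885 -2.5689] [ 0.1637 -0.0425  1.5972  0.      1.5868 -1.1379]
[[-0.964   0.2659  0.0001]
 [ 0.2659  0.964   0.    ]
 [-0.0001  0.0001 -1.    ]]
side camera_mid [0.5775 0.3338 0.1413] 0.69
side mirror_face [0.5268 0.1432 0.1418] 0.76
side mirror_grip [0.5243 0.1408 0.239 ] 0.64
scene camera_mid [0.5781 0.3318 0.1426] 0.57
scene mirror_face [0.5216 0.1432 0.136 ] 0.57
scene mirror_grip [0.5257 0.1422 0.2413] 0.67
side camera_mid [0.5777 0.3348 0.1414] 0.62
side mirror_face [0.5286 0.146  0.1407] 0.63
side mirror_grip [0.5273 0.1382 0.2363] 0.9
scene camera_mid [0.5797 0.332  0.1399] 0.85
scene mirror_face [0.5242 0.1415 0.1374] 0.74
scene mirror_grip [0.5243 0.1426 0.2412] 0.69
side [296 233]
scene [376 197]
```

View pics/crop4.png

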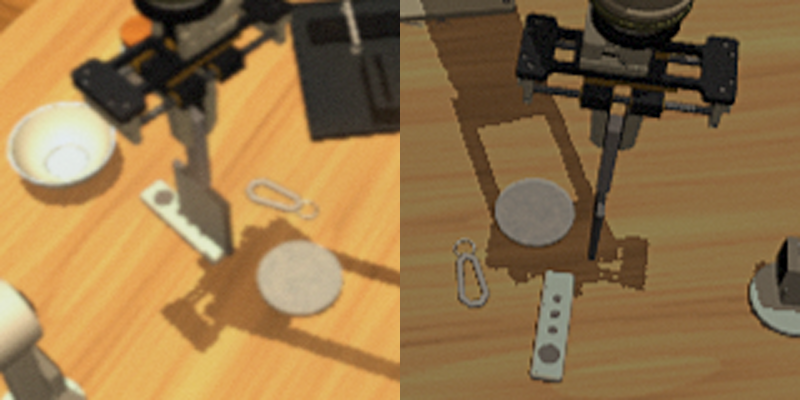

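The measured geometry is on target: the line out of the glass passes within about 1 mm sideways and 2 mm in height of camera_mid. The left crop shows the face towards the camera at (205,205). I'll settle the glass/back question by enlarging both faces from the same side camera at nearly the same angle.

```bash
python3 - <<'E'
from h import *
f0=cv2.imread('pics/side_f0.png').astype(float); f1=cv2.imread('pics/side_f1.png').astype(float)
A=((f0+f1)/2).astype(np.uint8); B=cv2.imread('pics/d3.png'); S=cv2.imread('pics/s2.png')
f=lambda im,p:cv2.convertScaleAbs(cv2.resize(im[p[1]-26:p[1]+26,p[0]-20:p[0]+20],(260,338),interpolation=cv2.INTER_CUBIC),alpha=2)
cv2.imwrite('pics/crop5.png',np.hstack([f(A,(299,235)),f(B,(342,190)),f(S,(246,190))]))
E
```

```text
(no output)
```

View pics/crop5.png

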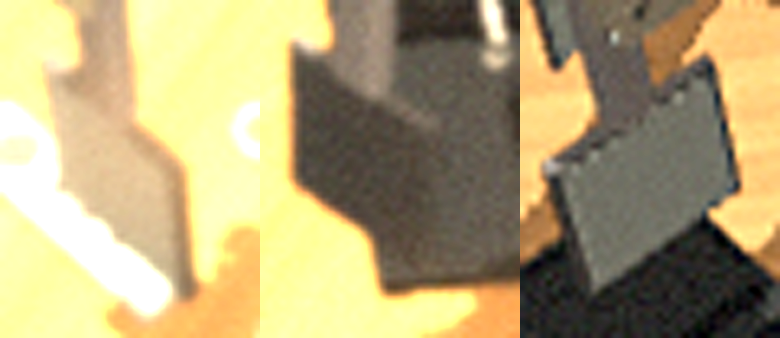

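Left is the face now towards the camera: a lighter inset with a darker frame along its right edge, around (180,200), the same as the glass on the right. The middle, the other face, is uniform dark with no frame, so it is the back. The glass is facing the camera, so I'm handing in.

```bash
python3 -c "
from plant import robot
s=robot.read_state(); print(s['t'],s['gripper_force'],abs(s['dq']).max()); print(robot.close_job())"
```

```text
14.15 34.999582171440125 0.0024346970479118585
the job is handed in; nothing more can be done
None
```

I handed the job in at t = 14.15 s with the mirror held steady about 20 cm in front of the camera at half height, glass squarely facing the post by my measurements; the interface gave no pass/fail result.

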